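Load and lock the bottle carrier with its pin

TASK

Stand the loose sample bottle upright in the carrier's empty cell (set it down, do not drop it), then slide the retaining bar fully home across the bottles. Then lock the bar: push the pin through the slot in its end plate and the hole in the yellow block behind, until the orange handle sits against the plate, and let go. The block's hole may sit well above or below the middle of the slot, so feel for it; leave everything else where it stands.

Things in the scene. Friction and masses are not known exactly. Their poses are not given: they have to be found in the camera images.
- carrier: Bottle carrier, fixed: blue base 90 x 360 x 10 mm, white three-cell crate (74 x 205 mm, rim 55 mm up). Origin: on the bench under the crate's middle; x across the carrier away from the robot, y along it, z up. Bar guides 118 mm high at y = -118 and -155 mm; dark steel column 152 mm high at x = -9 to 21, y = 170 to 182 mm carries the yellow lock block (see lock).
- lock (a point): Nominal mouth of the hole in the yellow block: carrier frame x = -6, y = 150, z = 120 mm; axes as the carrier's. Block: 24 mm deep (x = -6 to 18), 36 wide, 56 high; its round through hole, 12.5 mm in diameter along x, really lies anywhere from 9 mm below to 9 mm above this point (the block's clamped height differs every time), hidden behind the bar's end plate when the bar is home
- bar (a joint): Travel of the aluminium retaining bar along the carrier's +y, m: 0 drawn right back, 0.140 fully home against its stop; starts at 0 to 0.015; needs about 2 N. The bar is 18 mm wide, 14 mm high, its top 114 mm above the bench.
- bar_knob (a point): Centre of the top of the red knob that stands on the bar: upright cylinder 16 mm in diameter, 36 mm high (114 to 150 mm above the bench). It moves with the bar; carrier frame x = 0, y = -225 mm + travel, z = 150 mm. Axes as the carrier's.
- bar_eye (a point): Middle of the slot in the upright aluminium plate at the bar's +y end, on its robot-side face. Plate 32 mm wide (y), 50 high, 6 thick (carrier x = -16 to -10 mm); slot through it along x, 14 mm wide (y), 34 high. Carrier frame x = -16, y = 10 + travel, z = 120 mm: before the block's hole when the bar is home. Axes as the carrier's.
- pin: Loose lock pin lying on the bench. Orange square handle 22 x 22 mm, 32 long, from x = -32 to 0 mm; steel shaft 10 mm in diameter from x = 0 to 48 mm, blunt, only its last 3 mm chamfered to 7 mm. Origin: on the axis at the handle's front face, 11 mm above the bench; x points to the tip. About 60 g. It goes in along the carrier's +x, from the robot's side.
- pin_tip (a point): Tip of the lock pin, 48 mm from pin's origin along its x. With the pin fully home it is at x = 32 mm in the carrier frame. Axes as the pin's.
- bottle0: Amber sample bottle with black cap, 44 mm across, 75 mm high, in the crate's -y cell, its foot 15 mm above the bench; origin under its middle.
- bottle1: The same, in the middle cell.
- bottle2: The loose bottle: the same amber bottle, standing on the bench in front of the carrier; origin under its middle. Its black cap is 22 mm across, from 59 to 75 mm up. It belongs in the empty +y cell, middle at carrier x = 0, y = 66 mm, floor 15 mm above the bench, cell about 64 x 62 mm inside.
- jar: Bystander: low white jar with blue lid, 48 mm across, 55 mm high; origin under its middle. It, the pin and the loose bottle share three places in the space in front of the carrier.
- beaker: Bystander: empty glass beaker, 70 mm across, 85 mm high, on the robot's left.
- spatula: Bystander: spatula, 180 mm long, lying at the far left.
- washbottle: Bystander: white wash bottle with red cap, 66 mm across, 170 mm high, beyond the carrier.
- tin: Bystander: tin with a green label, 70 mm across, 80 mm high, on the robot's right.
There are look-alikes about, which are no part of the job. What is shaped like the bottle2 but green is not meant.

How it is judged:
On the way, in this order (a step that is already met when the one before it is completed fails the run):
1. the loose bottle stands upright on the floor of the carrier's empty (+y) cell (x of bottle2 in the frame of carrier between -0.022 and 0.022 m and y of bottle2 in the frame of carrier between 0.042 and 0.092 m and z of bottle2 in the frame of carrier between 0.008 and 0.022 m and angle between bottle2's own z axis and vertical below 0.15 rad), for 0.2 s.
2. the retaining bar is fully home (within 6 mm of its stop) (value of joint bar above 0.134 m), for 0.2 s.
At the end, for the whole second after the job is handed in: The third bottle stands upright on the +y cell's floor; the bar is within 6 mm of its stop; the pin is at rest through slot and block, within 11 degrees of the carrier's x, its tip past x = 27 mm in the carrier frame (handle within 5 mm of the plate) (all of step 1 and value of joint bar above 0.134 m and x of pin_tip in the frame of carrier between 0.027 and 0.045 m and y of pin_tip in the frame of carrier between 0.142 and 0.158 m and z of pin_tip in the frame of carrier between 0.104 and 0.136 m and angle between the x axis of pin and the x axis of carrier, either way round below 0.2 rad and linear speed of pin below 0.02 m/s); the robot touches nothing.
It fails at once if the loose bottle is dropped into the crate (falling faster than 0.7 m/s inside the cell) (linear speed of bottle2 above 0.7 m/s and x of bottle2 in the frame of carrier between -0.037 and 0.037 m and y of bottle2 in the frame of carrier between 0.03 and 0.102 m and z of bottle2 in the frame of carrier below 0.055 m).
It fails at once if a bottle in the carrier is lifted out or tipped over (more than 25 mm or 35 degrees) (distance of any of bottle0, bottle1 from where it was at the start of the episode above 0.025 m or angle between any of bottle0, bottle1's own z axis and vertical above 0.6 rad).
It fails at once if a bystander on the bench is moved more than 30 mm (distance of any of jar, beaker, spatula, washbottle, tin from where it was at the start of the episode above 0.03 m).
It also fails if it takes over 72 s, if anything falls off the work surface, if the arm or the gripper's body presses on something with over 40 N, if the wrist force passes 120 N, or if a joint passes its speed limit or range.

ROBOT

A 6-joint arm with a two-finger parallel gripper is mounted at the origin on the work surface. World frame = base frame: x ahead of the robot, y to its left, z up, the work surface at z = 0. Lengths are in m, angles in rad, forces in N, time in s.
With the tool pointing down it reaches from about 0.35 to 0.975 m from the base axis. Payload 4.9 kg.
Tool frame: the origin (TCP) lies at the very end of the fingers, on their centre line; the grasp point (between the pads) lies ctrl.hold_point_z behind it (ctrl.hold_point_z is the distance from the TCP to the grasp point, in m); z points along the fingers, y is the line along which they close (so a half turn about z gives the same grasp; the last joint's range is limited). The gripper opens to 85 mm and grips with 20 to 120 N. Pads are 22 mm wide; open, the fingers measure 114 mm over their backs; the gripper's body (76 mm by 85 mm) begins 54 mm behind the grasp point. The pads swing forward as they close: fully open they stand 13 mm farther back than shut.
Start: joints at [1.064, 0.053, 1.613, -0, 1.476, -0.119], TCP at [0.236, 0.579, 0.231] pointing down, gripper open.
Joint ranges: [-3.01, 3.01], [-1.01, 2.22], [0.06, 2.58], [-1.02, 4.17], [0.09, 2.62], [-3.14, 3.14]. Speed limits (rad/s): [2.57, 2.57, 3.14, 3.14, 3.14, 3.14].

INTERFACE

Orientations are given as a rotation vector (axis times angle).
In Python, from station import ctrl gives the robot as it stands. The module is installed in compiled form; this text tells all that it offers.
- The arm moves only by the tool jog_arm, never from a script. Its argument "deltas" is a list of rows, each a list of 3 entries, a list of its own where there are three numbers: the closure, from -1 (fully open) to 1 (shut), then the shift along the world's x, y, z scaled (see below), then the turn, a rotation vector about the world's x, y, z scaled (see below). A call has 1 to 12 rows; each row is the pose to reach, as a shift and turn from the pose commanded when the call began, turning the shorter way round; what a row does not reach only later rows make up. The controller multiplies each number of a shift by 0.4 m and each number of a turn by 180 degrees. A row lasts 1/12 s, in which the tool goes at most 41.7 mm and 7.16 degrees, less where a joint would pass 70% of its speed; a pose out of reach is approached as far as the arm can. A call with a number of a shift or a turn outside -1 to 1 is refused whole. A call with a gripper value outside its range is refused whole. The fingers move at their own pace and stop on an object; "squeeze" is the grip in N (left out, the last holds). Time passes only in rows, so rows that repeat a pose let the fingers close. It gives the time, the measured TCP pose, the force, the opening and the grip force at its end, in the units of the state.
- ctrl.get_obs(): the state, without advancing time (a new reading comes with each control period).
- ctrl.get_image(name): name is "scene" or "top" or "wrist"; returns the picture (420x560x3 uint8, red, green, blue); there is no depth.
- ctrl.get_calibration(name): a dict with "K" (3x3 intrinsics, pixels), "extrinsics" (4x4, takes a point from world to camera coordinates). Camera axes: x right, y down, z forward; pixel columns grow to the right and rows downward; lengths in m; the calibration is good to about 2 mm. A picture is of the moment at which its call begins: read the wrist's pose just before it. get_calibration takes no time and is no camera call; for the wrist camera it gives the pose at the moment of the call.
- ctrl.finish_job(): hands the job in; it is judged then, once.
The state is a dict: "t": time; "q": joint angles; "dq": joint speeds; "effort": joint torques, N m; "tool_pos": TCP position; "tool_rot": TCP orientation; "contact_force": force on the tool from outside, world axes, zero at the start; "wrist_torque": the same for the moment, N m; "opening": finger opening in m; "grip_force": force on a finger pad.
Only numpy, scipy, OpenCV 4.12 (cv2) and the standard library are available. Lean on these libraries where they do the work, as an engineer would, in place of code of your own. Each camera call takes 0.05 s, during which the arm holds its last target. There are 200 camera calls.

## Working session

There is one attempt and no reset: what is moved stays moved. The work goes in short steps, Python scripts to look and compute and a tool call to move; the robot and the scene stay as the last step left them, time stands still between calls to the robot, and variables do not carry over. Pictures are saved under pics/ and viewed, at most 10 in all, crops included, and the job is handed in when it is done.

Besides the shell and the picture viewer there is one more tool, called after ">>>" as name(argument=value, ...), one argument or row to a line, values as JSON. jog_arm: Moves the arm, as the interface text tells. Its arguments: {"type":"object","properties":{"deltas":{"type":"array","items":{"type":"array"}},"squeeze":{"type":"number"}},"required":["deltas"]}

```bash
mkdir -p pics; ls
python3 - <<'E'
from station import ctrl
import cv2,numpy as np
np.set_printoptions(precision=4,suppress=True)
o=ctrl.get_obs()
for k in o: print(k,o[k])
print(ctrl.hold_point_z)
for n in ("scene","top"):
    im=ctrl.get_image(n); c=ctrl.get_calibration(n); print(n,c["K"],c["extrinsics"])
    cv2.imwrite(f"pics/{n}0.png",im[:,:,::-1])
E
```

```text
pics
t 0.0
q [ 1.064   0.0533  1.6143  0.      1.476  -0.119 ]
dq [-0.0002 -0.001  -0.0003  0.0003  0.0003  0.0002]
effort [ -0.0008 -39.3673 -37.0179  -0.0002   0.0067  -0.    ]
tool_pos [0.236  0.578  0.2301]
tool_rot [-0.6052 -3.0821  0.0031]
contact_force [ 0.2101  1.1055 -0.3615]
wrist_torque [-0.0146  0.0036 -0.0041]
grip_force 0.0
opening 0.08551581157434694
0.0187
scene [[390.0362   0.     280.651 ]
 [  0.     390.0362 205.7859]
 [  0.       0.       1.    ]] [[ 0.7254  0.6883  0.0035 -0.4404]
 [ 0.3783 -0.3945 -0.8374 -0.1156]
 [-0.575   0.6088 -0.5466  1.3424]
 [ 0.      0.      0.      1.    ]]
top [[394.2776   0.     284.993 ]
 [  0.     394.2776 206.2788]
 [  0.       0.       1.    ]] [[-0.0274 -0.9996  0.0064 -0.0033]
 [-0.9898  0.0262 -0.1398  0.6145]
 [ 0.1396 -0.0101 -0.9902  1.1377]
 [ 0.      0.      0.      1.    ]]
```

View pics/scene0.png

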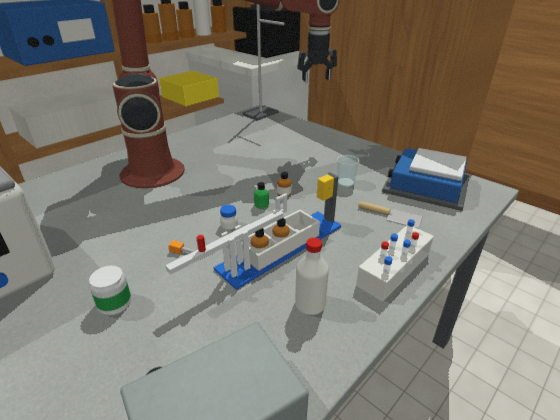

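View pics/top0.png

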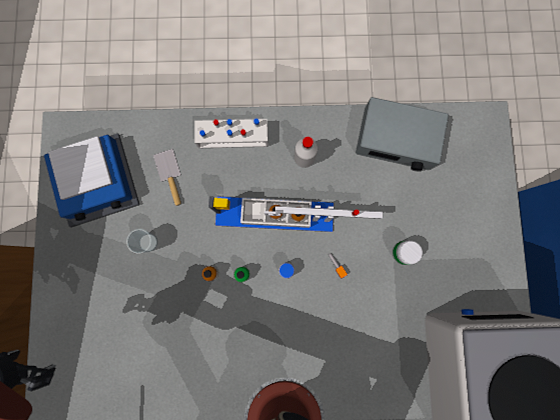

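The top view shows these candidates:
- **Bottle:** the amber bottle with a black cap at (209,273) is the target. The look-alikes are the green bottle at (241,274), amber bottles 0 and 1 in the crate at about (275,210) and (297,213), and amber bottles on the shelf in the scene view.
- **Pin:** the orange handle is at (341,271), with its shaft running to (332,255).
- **Other items:** the blue-lidded jar is at (288,269), the red knob at (355,213) and the yellow block at (221,203).

```bash
cat > h.py <<'E'
from station import ctrl
import cv2,numpy as np
np.set_printoptions(precision=4,suppress=True)
def grab(n,save=None):
    c=ctrl.get_calibration(n); im=ctrl.get_image(n)
    if save: cv2.imwrite(f"pics/{save}.png",im[:,:,::-1])
    return im,c
def ray(c,p):
    E=c["extrinsics"];R,t=E[:3,:3],E[:3,3]
    d=R.T@np.linalg.inv(c["K"])@[p[0],p[1],1.]; return -R.T@t,d
def plane(c,p,z):
    o,d=ray(c,p); return o+d*(z-o[2])/d[2]
def tri(c1,p1,c2,p2):
    o1,d1=ray(c1,p1);o2,d2=ray(c2,p2)
    s=np.linalg.lstsq(np.c_[d1,-d2],o2-o1,rcond=None)[0]
    a,b=o1+s[0]*d1,o2+s[1]*d2; return (a+b)/2,np.linalg.norm(a-b)
def proj(c,X):
    E=c["extrinsics"];v=c["K"]@(E[:3,:3]@np.asarray(X)+E[:3,3]); return v[:2]/v[2]
def blobs(im,lo,hi,roi=None,amin=8):
    hsv=cv2.cvtColor(im,cv2.COLOR_RGB2HSV); m=cv2.inRange(hsv,np.array(lo),np.array(hi))
    if roi: z=np.zeros_like(m); x0,y0,x1,y1=roi; z[y0:y1,x0:x1]=m[y0:y1,x0:x1]; m=z
    n,l,s,c=cv2.connectedComponentsWithStats(m)
    return m,l,[(i,s[i][4],c[i],s[i][:4]) for i in np.argsort(-s[:,4]) if i and s[i][4]>=amin]
E
python3 - <<'E'
from h import *
im=cv2.imread("pics/top0.png")[:,:,::-1].copy(); c=ctrl.get_calibration("top")
def show(t,lo,hi,roi,z):
    m,l,b=blobs(im,lo,hi,roi)
    for i,a,ce,bb in b[:3]: print(t,a,ce,bb,plane(c,ce,z))
    return m
show("orange",(5,150,120),(18,255,255),(325,250,360,285),.018)
show("knob",(0,150,80),(4,255,255),(340,200,370,225),.15)
show("yellow",(22,150,120),(34,255,255),(200,185,240,220),.148)
show("cap",(0,0,0),(180,255,55),(200,262,218,284),.075)
show("amber",(5,100,60),(20,255,255),(195,260,222,285),.04)
m=show("blue",(108,150,60),(125,255,255),(200,185,350,240),.01)
p=np.argwhere(m)[:,::-1]
w=np.array([plane(c,q,.01)[:2] for q in p])
r=cv2.minAreaRect((w*1000).astype(np.float32)); print(r, cv2.boxPoints(r))
m=show("jar",(108,150,60),(125,255,255),(270,255,305,285),.055)
big=cv2.resize(im[180:300,180:400],None,fx=3.6,fy=3.6,interpolation=cv2.INTER_CUBIC)
cv2.imwrite("pics/crop0.png",big[:,:,::-1])
E
```

```text
orange 82 [340.9268 271.6463] [336 266  11  12] [ 0.4158 -0.182   0.018 ]
knob 27 [355.4074 212.    ] [352 210   7   5] [ 0.5784 -0.2097  0.15  ]
yellow 136 [220.0368 202.7574] [213 198  15  11] [0.6138 0.158  0.148 ]
cap 43 [207.2326 273.186 ] [204 270   8   7] [0.4236 0.2066 0.075 ]
amber 134 [209.291  273.2313] [202 266  15  15] [0.4225 0.2072 0.04  ]
blue 970 [262.6309 218.7062] [216 197 117  35] [0.5822 0.0494 0.01  ]
blue 94 [321.6702 204.1064] [311 202  23   6] [ 0.6226 -0.1335  0.01  ]
((597.1959838867188, 12.992233276367188), (357.4848327636719, 89.25292205810547), 85.37419891357422) [[ 538.2997 -161.5689]
 [ 627.2619 -168.767 ]
 [ 656.0922  187.5534]
 [ 567.1301  194.7514]]
jar 163 [286.4356 270.1043] [280 263  14  15] [ 0.4256 -0.0188  0.055 ]
```

View pics/crop0.png

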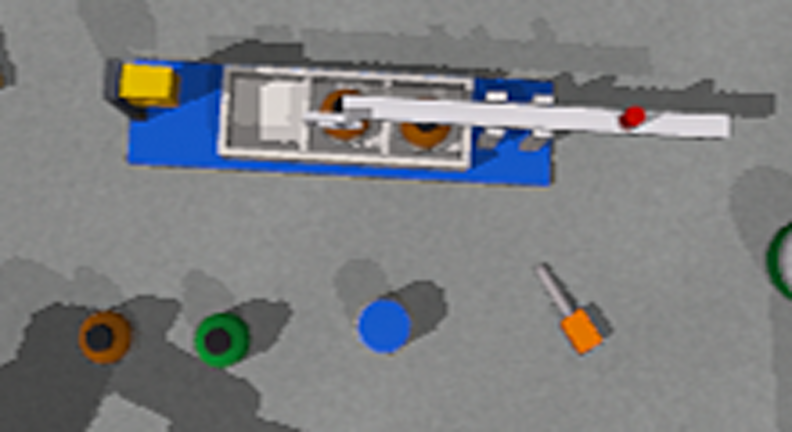

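The crop confirms the choice: the amber bottle with the black cap is at crop (104,337), the green look-alike at (221,339). The base measures 357 x 89 mm against 360 x 90 given, and the knob and block positions agree with the carrier pose. I'll hover over the bottle next.

>>> jog_arm(
  deltas=[
    [-1,[0.4675,-0.9275,0.05],[0,0,0.098]],
    [-1,[0.4675,-0.9275,0.05],[0,0,0.098]],
    [-1,[0.4675,-0.9275,0.05],[0,0,0.098]],
    [-1,[0.4675,-0.9275,0.05],[0,0,0.098]],
    [-1,[0.4675,-0.9275,0.05],[0,0,0.098]],
    [-1,[0.4675,-0.9275,0.05],[0,0,0.098]],
    [-1,[0.4675,-0.9275,0.05],[0,0,0.098]],
    [-1,[0.4675,-0.9275,0.05],[0,0,0.098]],
    [-1,[0.4675,-0.9275,0.05],[0,0,0.098]],
    [-1,[0.4675,-0.9275,0.05],[0,0,0.098]],
    [0,[0.4675,-0.9275,0.05],[0,0,0.098]],
    [0,[0.4675,-0.9275,0.05],[0,0,0.098]],
  ],
  squeeze=40,
)

```text
t: 1.1
tool_pos: [0.424, 0.2058, 0.251]
tool_rot: [-0.133, -3.138, -0.0]
contact_force: [-0.5, 1.6, -0.6]
opening: 0.0642
grip_force: 0.0
```

Run:
```python
from h import *
o=ctrl.get_obs(); print(o["t"],o["tool_pos"],o["tool_rot"],o["opening"])
im,c=grab("wrist","w1"); print(c["K"],c["extrinsics"]); print("exp px bottle",proj(c,(.423,.207,.075)), "block",proj(c,(.609,.1625,.12)))
```

```text
1.1 [0.424  0.2058 0.251 ] [-0.133  -3.1383 -0.0002] 0.06416038463030604
[[361.4077   0.     276.7489]
 [  0.     361.4077 211.5199]
 [  0.       0.       1.    ]] [[ 0.0841  0.9965 -0.0007 -0.241 ]
 [ 0.9514 -0.0801  0.2973 -0.43  ]
 [ 0.2962 -0.0256 -0.9548  0.2778]
 [ 0.      0.      0.      1.    ]]
exp px bottle [277.6378 187.3178] block [247.0095 394.702 ]
```

View pics/w1.png

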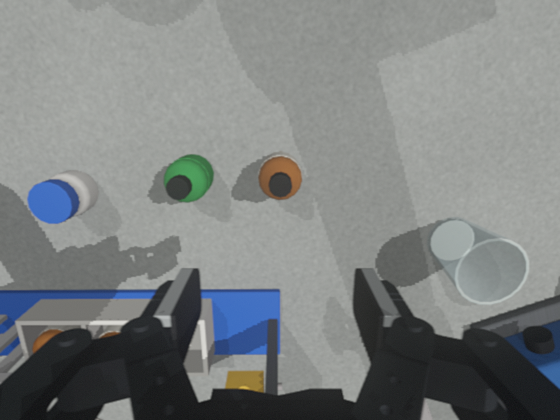

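The wrist view shows the amber bottle's black cap at about (280,184), close to the predicted (278,187). The green look-alike is at (186,178) and the yellow block at (245,382).

Run:
```python
from h import *
im=cv2.imread("pics/w1.png")[:,:,::-1].copy(); c=ctrl.get_calibration("wrist")
for t,lo,hi,roi,z in (("cap",(0,0,0),(180,255,55),(255,150,305,210),.075),("blue",(108,150,60),(125,255,255),(0,280,300,360),.01),("yellow",(18,150,80),(34,255,255),(215,360,275,420),.148)):
    m,l,b=blobs(im,lo,hi,roi)
    for i,a,ce,bb in b[:2]: print(t,a,ce,bb,plane(c,ce,z))
# base near -x/+y corner
print("corner px",plane(c,(280,290),.01), "front edge", plane(c,(20,291),.01))
```

```text
cap 27 [279.7778 174.4815] [272 173  17   5] [0.4107 0.2111 0.075 ]
blue 3860 [242.4984 319.0894] [201 290  78  64] [0.599 0.151 0.01 ]
blue 1778 [ 51.9708 299.9769] [  0 291 155  42] [ 0.5541 -0.0742  0.01  ]
yellow 616 [245.4481 380.5357] [226 372  37  20] [0.5667 0.1697 0.148 ]
corner px [0.5629 0.1999 0.01  ] front edge [ 0.5391 -0.109   0.01  ]
```

>>> jog_arm(
  deltas=[
    [0,[-0.005,0.007,-0.2],[0,0,0]],
    [0,[-0.005,0.007,-0.3],[0,0,0]],
    [0,[-0.005,0.007,-0.4],[0,0,0]],
    [0,[-0.005,0.007,-0.45],[0,0,0]],
    [0,[-0.005,0.007,-0.473],[0,0,0]],
    [0,[-0.005,0.007,-0.473],[0,0,0]],
    [1,[-0.005,0.007,-0.473],[0,0,0]],
    [1,[-0.005,0.007,-0.473],[0,0,0]],
    [1,[-0.005,0.007,-0.473],[0,0,0]],
    [1,[-0.005,0.007,-0.473],[0,0,0]],
    [1,[-0.005,0.007,-0.473],[0,0,0]],
    [1,[-0.005,0.007,-0.473],[0,0,0]],
  ],
  squeeze=40,
)

```text
t: 2.15
tool_pos: [0.4223, 0.2108, 0.0636]
tool_rot: [0.125, 3.137, 0.002]
contact_force: [-0.3, 0.8, 3.5]
opening: 0.0193
grip_force: 39.4
```

>>> jog_arm(
  deltas=[
    [1,[0,0,0.1],[0,0,0]],
    [1,[0,0,0.2],[0,0,0]],
    [1,[0,0,0.3],[0,0,0]],
    [1,[0,0,0.35],[0,0,0]],
    [1,[0.09,-0.06,0.35],[0,0,0]],
    [1,[0.18,-0.12,0.35],[0,0,0]],
    [1,[0.27,-0.18,0.35],[0,0,0]],
    [1,[0.36,-0.24,0.35],[0,0,0]],
    [1,[0.42,-0.29,0.35],[0,0,0]],
    [1,[0.45,-0.315,0.35],[0,0,0]],
    [1,[0.45,-0.315,0.35],[0,0,0]],
    [1,[0.45,-0.315,0.35],[0,0,0]],
  ],
)

```text
t: 3.15
tool_pos: [0.6013, 0.084, 0.2018]
tool_rot: [-0.128, -3.138, -0.001]
contact_force: [-0.5, -0.1, -2.2]
opening: 0.0197
grip_force: 39.5
```

Run:
```python
from h import *
o=ctrl.get_obs(); print(o["t"],o["tool_pos"],o["tool_rot"],o["opening"])
im,c=grab("wrist","w2"); s,cs=grab("scene","s2")
for n,X in (("crate rim corners",(-37,-102.5,55)),("",(-37,102.5,55)),("",(37,102.5,55)),("base",(-45,180,10)),("knob",(0,-223,150))):
    P=np.array([.597,.013,0])+np.array([[.9967,.0806,0],[-.0806,.9967,0],[0,0,1]])@np.array(X)/1000
    print(n,X,P,proj(c,P))
a=cv2.resize(s[120:320,180:380],(560,560)); 
out=np.hstack([cv2.resize(im,(480,360)),cv2.resize(s[150:290,190:350],(320,280),interpolation=3) if 0 else np.vstack([cv2.resize(s[150:290,200:360],(320,280)),np.zeros((80,320,3),np.uint8)])])
cv2.imwrite("pics/c2.png",out[:,:,::-1])
```

```text
3.15 [0.6013 0.084  0.2018] [-0.1277 -3.1378 -0.0007] 0.019698512095825446
crate rim corners (-37, -102.5, 55) [ 0.5519 -0.0862  0.055 ] [ 58.5663 153.8807]
 (-37, 102.5, 55) [0.5684 0.1181 0.055 ] [315.6572 153.8738]
 (37, 102.5, 55) [0.6421 0.1122 0.055 ] [312.9103 240.3286]
base (-45, 180, 10) [0.5667 0.196  0.01  ] [396.0866 137.9178]
knob (0, -223, 150) [ 0.579  -0.2093  0.15  ] [-233.801   241.9325]
```

View pics/c2.png

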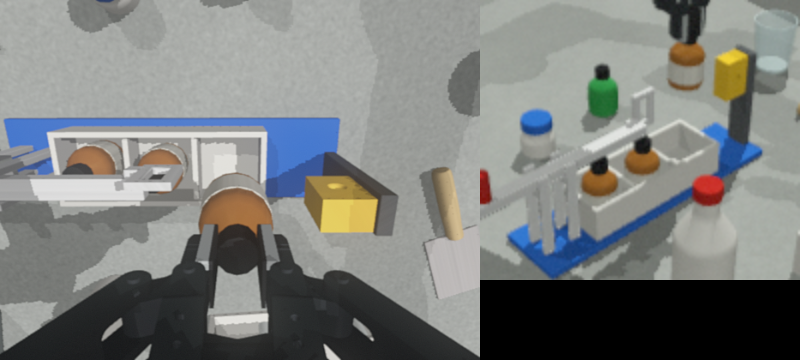

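The bottle hangs straight in the gripper, with the empty cell's near edge at about (235,130) in the composite. The rim corners at (50,131) and (265,129) are close to prediction. I'll check the edges at full resolution before lowering.

Run:
```python
from h import *
im=cv2.imread("pics/w2.png")[:,:,::-1].copy(); c=ctrl.get_calibration("wrist")
m,l,b=blobs(im,(108,120,50),(125,255,255),(0,120,420,240))
ys,xs=np.nonzero(m)
top=[(x,ys[xs==x].min()) for x in range(20,390,10) if (xs==x).any()]
P=np.array([plane(c,t,.01) for t in top]); f=np.polyfit(P[:,1],P[:,0],1); print("front edge x=f(y)",f,np.degrees(np.arctan(f[0])), np.abs(np.polyval(f,P[:,1])-P[:,0]).max())
row=[xs[ys==r].max() for r in (142,146,150,155,160)]; print(row,[plane(c,(q,r),.01) for q,r in zip(row,(142,146,150,155,160))])
row=[xs[ys==r].min() for r in (142,146,150)]; print(row,[plane(c,(q,r),.01) for q,r in zip(row,(142,146,150))])
g=cv2.cvtColor(im,cv2.COLOR_RGB2GRAY)
for r in (160,175): print(r,[int(v) for v in g[r,296:330]])
for r in (155,157): print(r,[int(v) for v in g[r,50:66]])
```

```text
front edge x=f(y) [0.0773 0.5503] 4.418849987173651 0.0006109965092896408
[np.int64(395), np.int64(395), np.int64(394), np.int64(394), np.int64(393)] [array([0.5693, 0.1962, 0.01  ]), array([0.5729, 0.1963, 0.01  ]), array([0.5765, 0.1954, 0.01  ]), array([0.5811, 0.1955, 0.01  ]), array([0.5857, 0.1947, 0.01  ])]
[np.int64(5), np.int64(6), np.int64(7)] [array([ 0.5413, -0.1588,  0.01  ]), array([ 0.5449, -0.1589,  0.01  ]), array([ 0.5486, -0.1591,  0.01  ])]
160 [185, 184, 185, 185, 184, 179, 170, 168, 187, 215, 225, 225, 225, 227, 223, 181, 123, 108, 114, 119, 120, 119, 119, 120, 119, 119, 118, 120, 118, 118, 118, 119, 118, 118]
175 [151, 151, 150, 152, 148, 128, 110, 123, 176, 216, 225, 225, 225, 225, 208, 161, 117, 109, 110, 111, 111, 110, 110, 109, 110, 108, 109, 111, 115, 118, 119, 117, 118, 118]
155 [118, 117, 115, 120, 161, 211, 225, 224, 223, 223, 222, 222, 223, 222, 222, 222]
157 [117, 117, 116, 114, 140, 196, 221, 225, 225, 224, 224, 224, 225, 224, 224, 225]
```

>>> jog_arm(
  deltas=[
    [1,[0,-0.005,-0.06],[0,0,0]],
    [1,[0,-0.005,-0.12],[0,0,0]],
    [1,[0,-0.005,-0.18],[0,0,0]],
    [1,[0,-0.005,-0.23],[0,0,0]],
    [1,[0,-0.005,-0.26],[0,0,0]],
    [1,[0,-0.005,-0.28],[0,0,0]],
    [1,[0,-0.005,-0.29],[0,0,0]],
    [1,[0,-0.005,-0.298],[0,0,0]],
    [1,[0,-0.005,-0.303],[0,0,0]],
    [1,[0,-0.005,-0.306],[0,0,0]],
    [1,[0,-0.005,-0.306],[0,0,0]],
  ],
)

```text
t: 4.17
tool_pos: [0.6033, 0.0836, 0.0822]
tool_rot: [0.125, 3.134, 0.004]
contact_force: [1.7, 6.6, 1.2]
opening: 0.0197
grip_force: 41.0
```

Run:
```python
from h import *
s,cs=grab("scene"); im,c=grab("wrist")
o=ctrl.get_obs(); print(o["t"],o["tool_pos"],o["tool_rot"],o["contact_force"],o["wrist_torque"])
out=np.hstack([cv2.resize(im,(400,300)),cv2.resize(s[170:270,230:363],(400,300),interpolation=2)])
cv2.imwrite("pics/c3.png",out[:,:,::-1])
```

```text
4.2667 [0.6033 0.0837 0.0822] [0.1249 3.1342 0.0037] [1.1146 5.9225 2.8336] [ 0.542  -0.0914 -0.0076]
```

View pics/c3.png

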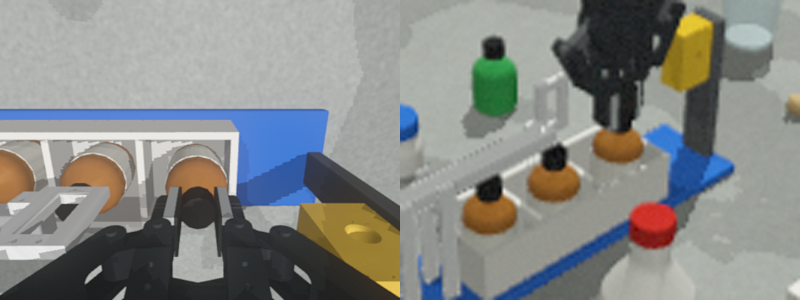

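The bottle is in the cell, with its cap at (195,205) in the wrist half. The left finger linkage rests on the bar's end plate at (95,210), which holds the bottle about 3 mm high. I'll lift, turn a quarter so the linkage clears the plate, and set it down again.

>>> jog_arm(
  deltas=[
    [1,[0,0,0.06],[0,0,0]],
    [1,[0,0,0.125],[0,0,0]],
    [1,[0,0,0.125],[0,0,0.04]],
    [1,[0,0,0.125],[0,0,0.08]],
    [1,[0,0,0.125],[0,0,0.12]],
    [1,[0,0,0.125],[0,0,0.16]],
    [1,[0,0,0.125],[0,0,0.2]],
    [1,[0,0,0.125],[0,0,0.24]],
    [1,[0,0,0.125],[0,0,0.28]],
    [1,[0,0,0.125],[0,0,0.32]],
    [1,[0,0,0.125],[0,0,0.36]],
    [1,[0,-0.007,0.125],[0,0,0.4]],
  ],
)

```text
t: 5.27
tool_pos: [0.6019, 0.0795, 0.1307]
tool_rot: [-1.743, 2.613, -0.002]
contact_force: [-0.0, 0.0, -0.9]
opening: 0.0194
grip_force: 41.0
```

>>> jog_arm(
  deltas=[
    [1,[0,0,0],[0,0,0.04]],
    [1,[0,0,0],[0,0,0.08]],
    [1,[0,0,0],[0,0,0.1]],
    [1,[0,0,-0.05],[0,0,0.1]],
    [1,[0,0,-0.09],[0,0,0.1]],
    [1,[0,0,-0.11],[0,0,0.1]],
    [1,[0,0,-0.117],[0,0,0.1]],
    [1,[0,0,-0.122],[0,0,0.1]],
    [1,[0,0,-0.125],[0,0,0.1]],
    [1,[0,0,-0.125],[0,0,0.1]],
    [1,[0,0,-0.125],[0,0,0.1]],
  ],
)

```text
t: 6.18
tool_pos: [0.602, 0.0795, 0.0808]
tool_rot: [-2.122, 2.315, -0.002]
contact_force: [0.0, 0.4, -0.6]
opening: 0.0192
grip_force: 41.0
```

>>> jog_arm(
  deltas=[
    [1,[0,0,-0.002],[0,0,0]],
    [1,[0,0,-0.004],[0,0,0]],
    [1,[0,0,-0.006],[0,0,0]],
    [1,[0,0,-0.006],[0,0,0]],
  ],
)

```text
t: 6.52
tool_pos: [0.6022, 0.0795, 0.0786]
tool_rot: [-2.123, 2.314, -0.002]
contact_force: [-0.8, -0.7, 4.7]
opening: 0.0194
grip_force: 41.4
```

The floor is felt at the expected height, so I'll release and rise.

>>> jog_arm(
  deltas=[
    [0.3,[0,0,0.001],[0,0,0]],
    [0.2,[0,0,0.002],[0,0,0]],
    [0.1,[0,0,0.002],[0,0,0]],
    [0.1,[0,0,0.02],[0,0,0]],
    [0.1,[0,0,0.06],[0,0,0]],
    [0.1,[0,0,0.14],[0,0,0]],
    [0.1,[0,0,0.24],[0,0,0]],
    [0.1,[0,0,0.34],[0,0,0]],
    [0.1,[0,0,0.4],[0,0,0]],
    [0.1,[0,0,0.4],[0,0,0]],
  ],
)

```text
t: 7.35
tool_pos: [0.6048, 0.0797, 0.2465]
tool_rot: [-2.116, 2.308, -0.014]
contact_force: [0.8, -0.2, 0.8]
opening: 0.0382
grip_force: 0.0
```

Run:
```python
from h import *
o=ctrl.get_obs(); print(o["t"],o["q"],o["tool_pos"],o["tool_rot"])
im,c=grab("wrist","w4"); s,cs=grab("scene","s4"); t,ct=grab("top","t4")
C=np.array([.5962,.010,0]); R=np.array([[.9970,.0771,0],[-.0771,.9970,0],[0,0,1]])
for n,X in (("cap2",(0,70,90)),("knob",(0,-221,150)),("block",(6,150,148)),("block lo",(6,150,139)),("block hi",(6,150,157))):
    P=C+R@np.array(X)/1000; print(n,P,"w",proj(c,P),"s",proj(cs,P),"t",proj(ct,P))
m,l,b=blobs(t,(0,150,80),(4,255,255),(340,200,370,225)); print("knob t",b[0][1:3],plane(ct,b[0][2],.15))
out=np.hstack([cv2.resize(im,(400,300)),cv2.resize(s[150:290,200:387],(400,300),interpolation=2)])
cv2.imwrite("pics/c4.png",out[:,:,::-1])
```

```text
7.35 [ 0.009   0.0001  1.6412  0.      1.4865 -3.0461] [0.6048 0.0797 0.2465] [-2.1164  2.3078 -0.0143]
cap2 [0.6016 0.0798 0.09  ] w [281.5861 191.7428] s [300.711  207.8125] t [250.5092 209.2492]
knob [ 0.5792 -0.2103  0.15  ] w [ 278.4636 -401.5504] s [200.3679 235.4967] t [355.6096 211.7004]
block [0.6137 0.1591 0.148 ] w [274.157  312.2805] s [325.1894 178.6014] t [219.6425 202.784 ]
block lo [0.6137 0.1591 0.139 ] w [274.3899 305.8233] s [324.9605 181.643 ] t [220.1589 203.2703]
block hi [0.6137 0.1591 0.157 ] w [273.9091 319.1529] s [325.4207 175.5298] t [219.1175 202.2896]
knob t (np.int32(23), array([357.0435, 212.0435])) [ 0.5781 -0.2142  0.15  ]
```

View pics/c4.png

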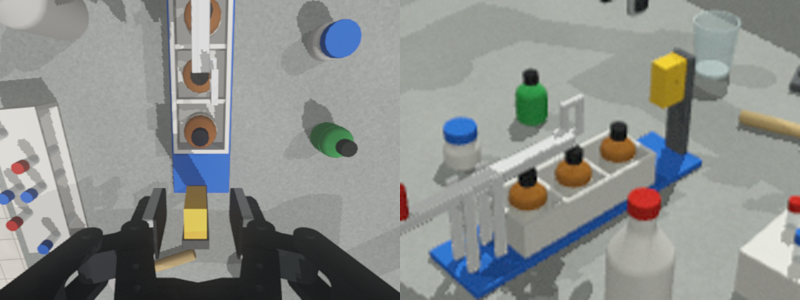

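The third bottle stands in its cell, with its cap at about (200,135) in the wrist half. Before the bar covers it, I'll look at the block's hole from the robot side with the tool tilted.

```bash
cat >> h.py <<'E'
from scipy.spatial.transform import Rotation as Ro
C=np.array([.5962,.010,0]); RC=np.array([[.9970,.0771,0],[-.0771,.9970,0],[0,0,1]])
def W(x,y,z): return C+RC@np.array([x,y,z])/1000
def toolR(yaw=-4.42,tilt=0):
    "tool down, y along carrier y (yaw = heading of x axis deg), tilted forward"
    h=Ro.from_euler("z",yaw,degrees=True)
    return h*Ro.from_euler("y",-tilt,degrees=True)*Ro.from_matrix(np.array([[-1,0,0],[0,1,0],[0,0,-1.]]))
def plan(p,R,p0=None,R0=None):
    o=ctrl.get_obs(); p0=o["tool_pos"] if p0 is None else p0; R0=Ro.from_rotvec(o["tool_rot"]) if R0 is None else R0
    print("shift",(np.array(p)-p0)/.4,"turn",(R*R0.inv()).as_rotvec()/np.pi)
    return np.array(p),R
E
python3 - <<'E'
from h import *
p,R=plan((.50,.17,.26),toolR())
plan((.542,.163,.197),toolR(tilt=40),p,R)
E
```

```text
shift [-0.2525  0.226   0.0577] turn [-0.0001 -0.0001 -0.497 ]
shift [ 0.105  -0.0175 -0.1575] turn [-0.0171 -0.2216 -0.    ]
```

>>> jog_arm(
  deltas=[
    [0,[-0.25,0.226,0.05],[0,0,-0.477]],
    [0,[-0.25,0.226,0.05],[0,0,-0.477]],
    [0,[-0.25,0.226,0.05],[0,0,-0.477]],
    [0,[-0.25,0.226,0.05],[0,0,-0.477]],
    [0,[-0.25,0.226,0.05],[0,0,-0.477]],
    [0,[-0.25,0.226,0.05],[0,0,-0.477]],
    [0,[-0.25,0.226,0.05],[0,0,-0.477]],
    [0,[-0.25,0.226,0.05],[0,0,-0.477]],
    [0,[-0.25,0.226,0.05],[0,0,-0.477]],
    [0,[-0.25,0.226,0.05],[0,0,-0.477]],
    [0,[-0.25,0.226,0.05],[0,0,-0.477]],
    [0,[-0.25,0.226,0.05],[0,0,-0.477]],
  ],
)

```text
t: 8.5
tool_pos: [0.5001, 0.1697, 0.2542]
tool_rot: [-0.032, -3.136, 0.002]
contact_force: [-0.3, 1.2, 0.2]
opening: 0.0427
grip_force: 0.0
```

>>> jog_arm(
  deltas=[
    [-1,[0.105,-0.017,-0.158],[-0.01,-0.222,-0.02]],
    [-1,[0.105,-0.017,-0.158],[-0.01,-0.222,-0.02]],
    [-1,[0.105,-0.017,-0.158],[-0.01,-0.222,-0.02]],
    [-1,[0.105,-0.017,-0.158],[-0.01,-0.222,-0.02]],
    [-1,[0.105,-0.017,-0.158],[-0.01,-0.222,-0.02]],
    [-1,[0.105,-0.017,-0.158],[-0.01,-0.222,-0.02]],
    [-1,[0.105,-0.017,-0.158],[-0.01,-0.222,-0.02]],
    [-1,[0.105,-0.017,-0.158],[-0.01,-0.222,-0.02]],
    [-1,[0.105,-0.017,-0.158],[-0.01,-0.222,-0.02]],
  ],
)

```text
t: 9.25
tool_pos: [0.5435, 0.1631, 0.1937]
tool_rot: [0.097, 2.444, -0.034]
contact_force: [0.6, 0.8, 1.4]
opening: 0.0854
grip_force: 0.0
```

Run:
```python
from h import *
o=ctrl.get_obs(); print(o["t"],o["tool_pos"],o["tool_rot"],np.linalg.norm(o["dq"]))
im,c=grab("wrist","w5"); print(proj(c,W(-6,150,120)))
print(-c["extrinsics"][:3,:3].T@c["extrinsics"][:3,3])
cv2.imwrite("pics/c5.png",cv2.resize(im[80:340,140:420],None,fx=2,fy=2)[:,:,::-1])
np.save("c5E.npy",c["extrinsics"])
```

```text
9.25 [0.5435 0.1631 0.1937] [ 0.0974  2.444  -0.034 ] 0.03858064482305749
[278.0887 213.0476]
[0.393  0.1755 0.2537]
```

View pics/c5.png

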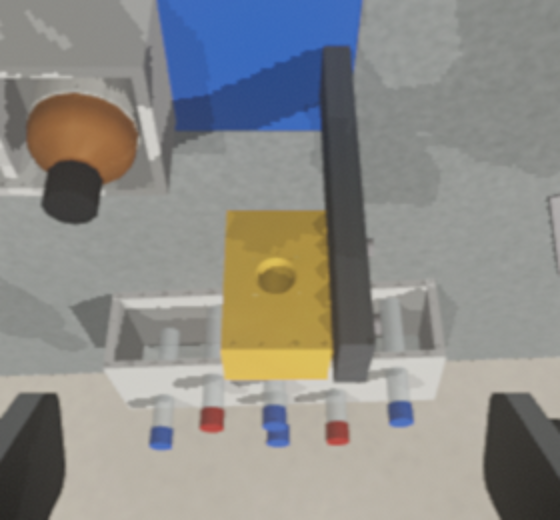

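The block's front face shows the hole at crop (276,276), which is full-image pixel (278,218). The face spans crop rows 211–348. The column is on the right and the placed bottle on the left.

Run:
```python
from h import *
im=cv2.imread("pics/w5.png")[:,:,::-1].copy(); c=ctrl.get_calibration("wrist"); c["extrinsics"]=np.load("c5E.npy")
def onx(p,xc):
    o,d=ray(c,p); o=RC.T@(o-C); d=RC.T@d; return (o+d*(xc/1000-o[0])/d[0])*1000
g=cv2.cvtColor(im,cv2.COLOR_RGB2HSV)[:,:,2]
sub=g[200:235,262:296]; print("col",g[218,262:296],"\nrow",g[204:234,278])
for n,p in (("hole",(278.2,217.8)),("bl",(253,185.5)),("br",(303.5,185.5)),("tl",(251,254)),("tr",(305.5,254))): print(n,onx(p,-6))
# mouth rim ellipse by dark/bright deviation from face colour
d=cv2.absdiff(g,np.full_like(g,int(np.median(g[190:205,260:295]))))
```

```text
col [172 173 173 174 174 174 169 140 122 124 128 132 135 137 139 139 137 135
 132 130 128 131 137 136 132 143 162 173 176 176 175 176 175 175] 
row [171 170 165 167 182 214 221 219 213 176 159 156 144 138 137 138 138 138
 138 138 137 135 143 170 175 174 175 174 174 175]
hole [ -6.     150.0604 123.8426]
bl [ -6.     131.9136  96.3583]
br [ -6.     168.4045  96.4082]
tl [ -6.     132.5706 151.1066]
tr [ -6.     167.4805 151.14  ]
```

>>> jog_arm(
  deltas=[
    [0.2,[0,-0.05,0.08],[0.017,0.222,0]],
    [0.2,[0.088,-0.943,0.12],[0.017,0.222,0]],
    [0.2,[0.088,-0.943,0.12],[0.017,0.222,0]],
    [0.2,[0.088,-0.943,0.12],[0.017,0.222,0]],
    [0.2,[0.088,-0.943,0.12],[0.017,0.222,0]],
    [0.2,[0.088,-0.943,0.12],[0.017,0.222,0]],
    [0.2,[0.088,-0.943,0.12],[0.017,0.222,0]],
    [0.2,[0.088,-0.943,0.12],[0.017,0.222,0]],
    [0.2,[0.088,-0.943,0.12],[0.017,0.222,0]],
    [0.2,[0.088,-0.943,0.06],[0.017,0.222,0]],
    [0.2,[0.088,-0.943,0.04],[0.017,0.222,0]],
    [0.2,[0.088,-0.943,0.04],[0.017,0.222,0]],
  ],
)

```text
t: 10.3
tool_pos: [0.5778, -0.2156, 0.2072]
tool_rot: [-0.129, -3.133, -0.004]
contact_force: [-0.2, 1.0, -1.3]
opening: 0.0346
grip_force: 0.0
```

Run:
```python
from h import *
o=ctrl.get_obs(); print(o["t"],o["tool_pos"],o["tool_rot"],o["opening"])
im,c=grab("wrist","w6"); print("exp",proj(c,W(0,-225,150)))
m,l,b=blobs(im,(0,150,60),(5,255,255),None,30)
for i,a,ce,bb in b[:3]: print(a,ce,bb,plane(c,ce,.15))
m,l,b=blobs(im,(5,150,100),(18,255,255),None,30)
for i,a,ce,bb in b[:3]: print("orange",a,ce,bb,plane(c,ce,.018))
plan(W(0,-225,122),toolR())
```

```text
10.3 [ 0.5778 -0.2156  0.2072] [-0.1293 -3.1329 -0.0037] 0.034560059207715925
exp [278.1584 238.1562]
416 [277.6058 236.5096] [266 226  24  22] [ 0.5778 -0.2146  0.15  ]
orange 191 [304.2408   4.199 ] [293   0  26  14] [ 0.4281 -0.1801  0.018 ]
shift [ 0.0013  0.0005 -0.2167] turn [-0.0005 -0.0013  0.0011]
```

>>> jog_arm(
  deltas=[
    [0.2,[0.002,0.001,-0.08],[0,0,0]],
    [0.2,[0.002,0.001,-0.15],[0,0,0]],
    [0.2,[0.002,0.001,-0.19],[0,0,0]],
    [0.2,[0.002,0.001,-0.207],[0,0,0]],
    [0.2,[0.002,0.001,-0.207],[0,0,0]],
    [1,[0.002,0.001,-0.207],[0,0,0]],
    [1,[0.002,0.001,-0.207],[0,0,0]],
    [1,[0.002,0.001,-0.207],[0,0,0]],
    [1,[0.002,0.001,-0.207],[0,0,0]],
  ],
  squeeze=30,
)

```text
t: 11.1
tool_pos: [0.5806, -0.2138, 0.1297]
tool_rot: [0.124, 3.137, -0.003]
contact_force: [-0.6, 0.9, 3.7]
opening: 0.0147
grip_force: 29.8
```

>>> jog_arm(
  deltas=[
    [1,[0.003,0.035,0],[0,0,0]],
    [1,[0.006,0.075,0],[0,0,0]],
    [1,[0.009,0.12,0],[0,0,0]],
    [1,[0.013,0.165,0],[0,0,0]],
    [1,[0.016,0.21,0],[0,0,0]],
    [1,[0.019,0.25,0],[0,0,0]],
    [1,[0.022,0.285,0],[0,0,0]],
    [1,[0.024,0.315,0],[0,0,0]],
    [1,[0.026,0.335,0],[0,0,0]],
    [1,[0.027,0.345,0],[0,0,0]],
    [1,[0.027,0.351,0],[0,0,0]],
    [1,[0.027,0.351,0],[0,0,0]],
  ],
)

```text
t: 12.1
tool_pos: [0.5917, -0.0757, 0.1297]
tool_rot: [0.123, 3.136, -0.015]
contact_force: [1.7, -11.7, 5.3]
opening: 0.0147
grip_force: 30.2
```

>>> jog_arm(
  deltas=[
    [1,[0,-0.002,0],[0,0,0]],
    [0.3,[0,-0.003,0],[0,0,0]],
    [0.1,[0,-0.003,0.005],[0,0,0]],
    [0.1,[0,-0.003,0.05],[0,0,0]],
    [0.1,[0,-0.003,0.12],[0,0,0]],
    [0.1,[0,-0.003,0.2],[0,0,0]],
    [0.1,[-0.1,-0.1,0.25],[0,0,0]],
    [0.1,[-0.2,-0.15,0.25],[0,0,0]],
    [0.1,[-0.3,-0.2,0.25],[0,0,0]],
    [0.1,[-0.4,-0.24,0.25],[0,0,0]],
    [0.1,[-0.45,-0.25,0.25],[0,0,0]],
    [0.1,[-0.45,-0.25,0.25],[0,0,0]],
  ],
)

```text
t: 13.1
tool_pos: [0.4052, -0.1731, 0.2257]
tool_rot: [-0.13, -3.134, -0.0]
contact_force: [0.1, 0.3, -1.0]
opening: 0.0388
grip_force: 0.0
```

Run:
```python
from h import *
o=ctrl.get_obs(); print(o["t"],o["tool_pos"],o["tool_rot"],o["opening"])
im,c=grab("wrist","w7"); t,ct=grab("top","t7")
m,l,b=blobs(t,(0,150,80),(4,255,255),(290,195,340,225)); 
for q in b[:2]: P=plane(ct,q[2],.15); print("knob",q[1:3],P,"travel",225+((P-C)@RC)[1]*1000)
m,l,b=blobs(im,(5,150,80),(18,255,255),None,30)
for i,a,ce,bb in b[:2]:
    ys,xs=np.nonzero(l==i); print("orange",a,ce,bb,cv2.minAreaRect(np.c_[xs,ys].astype(np.float32)),plane(c,ce,.02))
print("exp pin",proj(c,(.416,-.182,.022)))
cv2.imwrite("pics/c7.png",cv2.resize(im,(560,420))[:,:,::-1])
```

```text
13.1 [ 0.4052 -0.1731  0.2257] [-0.13   -3.1339 -0.0001] 0.038751816783219574
knob (np.int32(24), array([306.0417, 209.4583])) [ 0.5889 -0.0758  0.15  ] travel 138.9312011061072
orange 670 [269.4925 192.4209] [253 173  33  38] ((269.08001708984375, 191.94003295898438), (32.80000305175781, 22.200000762939453), 53.13010025024414) [ 0.4149 -0.1808  0.02  ]
orange 300 [550.4667 352.47  ] [540 342  20  21] ((549.5, 352.0), (20.0, 19.0), 90.0) [0.6287 0.1225 0.02  ]
exp pin [268.3725 194.0859]
```

View pics/c7.png

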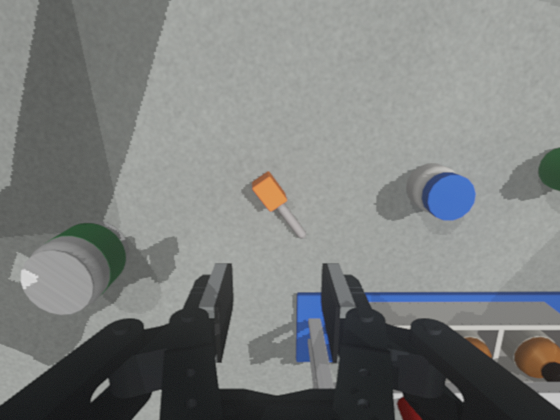

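The bar is home: the knob measures 138.9 mm travel. The pin lies with its handle at (269,192) and tip near (302,236); the jar is at (447,195).

Run:
```python
from h import *
im=cv2.imread("pics/w7.png")[:,:,::-1].copy(); c=ctrl.get_calibration("wrist")
m,l,b=blobs(im,(5,150,80),(18,255,255),(240,160,300,220)); ys,xs=np.nonzero(m)
r=cv2.minAreaRect(np.c_[xs,ys].astype(np.float32)); print(r)
# top face only: brighter orange
v=cv2.cvtColor(im,cv2.COLOR_RGB2HSV)[:,:,2]; print(np.percentile(v[m>0],[5,25,50,75,95]))
P=np.array([plane(c,(x,y),.022)[:2] for x,y in zip(xs,ys)]); R=cv2.minAreaRect((P*1e3).astype(np.float32)); print("handle mm",R)
# shaft: bright low-sat region beyond handle
g=cv2.cvtColor(im,cv2.COLOR_RGB2HSV); s=((g[:,:,2]>165)&(g[:,:,1]<40)).astype(np.uint8); z=np.zeros_like(s); z[200:245,272:312]=s[200:245,272:312]
n,L,S,_=cv2.connectedComponentsWithStats(z); i=1+np.argmax(S[1:,4]); ys,xs=np.nonzero(L==i); print("shaft px",S[i])
Q=np.array([plane(c,(x,y),.014)[:2] for x,y in zip(xs,ys)]); 
vx,vy,x0,y0=cv2.fitLine((Q*1e3).astype(np.float32),cv2.DIST_L2,0,.01,.01).ravel(); print("shaft line",vx,vy,x0,y0,np.degrees(np.arctan2(vy,vx)))
t=(Q*1e3-[x0,y0])@[vx,vy]; print("ends",np.array([x0,y0])+np.array([vx,vy])*t.min(),np.array([x0,y0])+np.array([vx,vy])*t.max(),np.ptp(t))
```

```text
((268.9000244140625, 191.70001220703125), (33.400001525878906, 22.200000762939453), 53.13010025024414)
[170. 218. 218. 218. 220.]
handle mm ((418.5459289550781, -180.8431396484375), (33.242374420166016, 22.212764739990234), 31.50702476501465)
shaft px [280 205  25  32 208]
shaft line 0.852616 0.52253795 453.1512 -159.95738 31.502644
ends [ 435.6572 -170.6788] [ 470.6541 -149.2305] 41.046473523534594
```

Run:
```python
from h import *
plan((.4150,-.1829,.06),toolR(31.5)); plan((.4150,-.1829,.004),toolR(31.5))
print(ctrl.get_obs()["q"])
```

```text
shift [ 0.0151 -0.0256 -0.4168] turn [ 0.0001 -0.0004  0.2008]
shift [ 0.0151 -0.0256 -0.5568] turn [ 0.0001 -0.0004  0.2008]
[-0.5671 -0.4017  2.0195 -0.0005  1.525  -2.0567]
```

>>> jog_arm(
  deltas=[
    [-0.2,[0.015,-0.0255,-0.08],[0,0,0.2]],
    [-0.2,[0.015,-0.0255,-0.16],[0,0,0.2]],
    [-0.2,[0.015,-0.0255,-0.24],[0,0,0.2]],
    [-0.2,[0.015,-0.0255,-0.32],[0,0,0.2]],
    [-0.2,[0.015,-0.0255,-0.4],[0,0,0.2]],
    [-0.2,[0.015,-0.0255,-0.42],[0,0,0.2]],
    [-0.2,[0.015,-0.0255,-0.48],[0,0,0.2]],
    [-0.2,[0.015,-0.0255,-0.52],[0,0,0.2]],
    [-0.2,[0.015,-0.0255,-0.545],[0,0,0.2]],
    [-0.2,[0.015,-0.0255,-0.556],[0,0,0.2]],
    [-0.2,[0.015,-0.0255,-0.556],[0,0,0.2]],
  ],
)

```text
t: 14.12
tool_pos: [0.4164, -0.183, 0.0047]
tool_rot: [0.85, -3.023, 0.0]
contact_force: [0.2, 0.2, 0.7]
opening: 0.0512
grip_force: 0.0
```

>>> jog_arm(
  deltas=[
    [1,[0,0,0],[0,0,0]],
    [1,[0,0,0],[0,0,0]],
    [1,[0,0,0],[0,0,0]],
    [1,[0,0,0],[0,0,0]],
    [1,[0,0,0],[0,0,0]],
    [1,[0,0,0],[0,0,0]],
  ],
  squeeze=60,
)

```text
t: 14.62
tool_pos: [0.4173, -0.1841, 0.0064]
tool_rot: [-0.851, 3.023, -0.005]
contact_force: [-0.3, 0.8, 7.3]
opening: 0.0205
grip_force: 61.0
```

>>> jog_arm(
  deltas=[
    [1,[0,0,0.1],[0,0,0]],
    [1,[0,0,0.2],[0,0,0]],
    [1,[0,0,0.3],[0,0,-0.04]],
    [1,[0,0,0.3],[0,0,-0.08]],
    [1,[0,0,0.3],[0,0,-0.12]],
    [1,[0,0,0.3],[0,0,-0.16]],
    [1,[0,0,0.3],[0,0,-0.2]],
    [1,[0,0,0.3],[0,0,-0.2]],
  ],
)

```text
t: 15.28
tool_pos: [0.4158, -0.1833, 0.1247]
tool_rot: [-0.128, -3.137, 0.001]
contact_force: [0.5, 0.5, -0.9]
opening: 0.0205
grip_force: 60.3
```

Run:
```python
from h import *
o=ctrl.get_obs(); print(o["t"],o["tool_pos"],o["opening"],o["contact_force"])
plan(W(-102,150,119),toolR()); print(W(-102,150,119),W(-87.6,150,119))
```

```text
15.2833 [ 0.4158 -0.1833  0.1247] 0.020450185847623488 [ 0.4594  0.5326 -0.8562]
shift [ 0.2257  0.8768 -0.0142] turn [ 0.0002 -0.0006  0.0015]
[0.5061 0.1674 0.119 ] [0.5204 0.1663 0.119 ]
```

>>> jog_arm(
  deltas=[
    [1,[0,0.09,0],[0,0,0]],
    [1,[0,0.19,0],[0,0,0]],
    [1,[0,0.29,0],[0,0,0]],
    [1,[0.03,0.39,0],[0,0,0]],
    [1,[0.06,0.49,0],[0,0,0]],
    [1,[0.1,0.59,0],[0,0,0]],
    [1,[0.14,0.69,0],[0,0,0]],
    [1,[0.18,0.78,0],[0,0,0]],
    [1,[0.21,0.84,-0.01],[0,0,0]],
    [1,[0.225,0.875,-0.014],[0,0,0.001]],
    [1,[0.225,0.877,-0.014],[0,0,0.001]],
    [1,[0.225,0.877,-0.014],[0,0,0.001]],
  ],
)

```text
t: 16.28
tool_pos: [0.5057, 0.1678, 0.1187]
tool_rot: [-0.114, -3.137, 0.002]
contact_force: [0.1, -0.3, -0.5]
opening: 0.0205
grip_force: 60.2
```

Run:
```python
from h import *
o=ctrl.get_obs(); print(o["t"],o["tool_pos"],o["tool_rot"],o["opening"],((o["tool_pos"]-C)@RC)*1000)
im,c=grab("wrist","w8"); s,cs=grab("scene","s8"); np.save("c8E.npy",c["extrinsics"])
p=((o["tool_pos"]-C)@RC)*1000
print("tip exp",proj(c,W(p[0]+65.6,p[1],p[2]+4.6)),"eye",proj(c,W(-16,149,120)),"plate edges top",proj(c,W(-16,133,145)),proj(c,W(-16,165,145)))
cr=cv2.resize(im[180:420,160:400],(480,480),interpolation=2)
cr2=cv2.resize(s[165:225,290:340],(300,360),interpolation=2); cr2=np.vstack([cr2,np.zeros((120,300,3),np.uint8)])
cv2.imwrite("pics/c8.png",np.hstack([cr,cr2])[:,:,::-1])
```

```text
16.2833 [0.5057 0.1678 0.1187] [-0.1141 -3.1366  0.0024] 0.02054031964894293 [-102.4162  150.3083  118.657 ]
tip exp [275.015  410.6631] eye [272.3214 438.0113] plate edges top [235.1018 488.6514] [307.9406 489.1006]
```

View pics/c8.png

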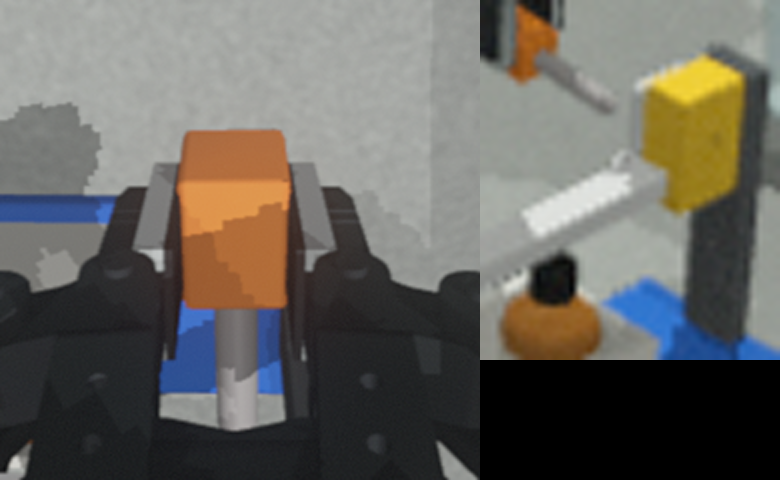

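The pin is held straight, with its shaft centred near crop column 237 and pointing at the slot. The scene half shows the tip about 15–20 mm short of the plate. I'll quantify the shaft line in the carrier frame.

Run:
```python
from h import *
im=cv2.imread("pics/w8.png")[:,:,::-1].copy(); c=ctrl.get_calibration("wrist"); c["extrinsics"]=np.load("c8E.npy")
g=cv2.cvtColor(im,cv2.COLOR_RGB2HSV)
for r in (336,342,348,356,364,372,380):
    row=g[r]; ok=[x for x in range(262,296) if row[x,1]<60 and row[x,2]>70]
    if not ok: continue
    P=[((plane(c,(x,r),.1233)-C)@RC)*1000 for x in (min(ok),max(ok)+1)]
    print(r,min(ok),max(ok),P[0][:2],P[1][:2],"mid",(P[0]+P[1])[:2]/2)
m,l,b=blobs(im,(5,120,60),(18,255,255),(230,230,330,345)); i,a,ce,bb=b[0]; print(bb)
for r in (275,300,325): xs=np.nonzero(m[r])[0]; P=[((plane(c,(x,r),.1343)-C)@RC)*1000 for x in (xs.min(),xs.max()+1)]; print("handle top",r,P[0][:2],P[1][:2],(P[0]+P[1])[:2]/2)
print("front edge",((plane(c,(278,bb[1]+bb[3]),.1343)-C)@RC)*1000)
s=cv2.imread("pics/s8.png")[:,:,::-1]; cs=ctrl.get_calibration("scene"); print("tip scene exp",proj(cs,W(-36.8,150.5,123.3)), "seen ~",(290+138/6,165+108/6))
```

```text
336 268 288 [-78.7761 147.0237] [-78.8399 156.3766] mid [-78.808  151.7002]
342 268 288 [-75.6281 147.0172] [-75.6928 156.424 ] mid [-75.6604 151.7206]
348 268 288 [-72.4435 147.0106] [-72.5091 156.4719] mid [-72.4763 151.7413]
356 268 288 [-68.1395 147.0016] [-68.2064 156.5368] mid [-68.1729 151.7692]
364 268 287 [-63.7679 146.9926] [-63.8327 156.145 ] mid [-63.8003 151.5688]
372 269 288 [-59.3303 147.4446] [-59.3964 156.6695] mid [-59.3633 152.0571]
380 262 295 [-54.7949 144.1838] [-54.9094 159.9912] mid [-54.8522 152.0875]
[248 245  58  90]
handle top 275 [-114.4308  139.6334] [-114.5722  162.089 ] [-114.5015  150.8612]
handle top 300 [-103.4737  140.2242] [-103.6128  161.6141] [-103.5432  150.9191]
handle top 325 [-91.9957 140.4373] [-92.1402 161.9274] [-92.068  151.1823]
front edge [-87.3253 151.4161 134.3   ]
tip scene exp [312.8806 180.7894] seen ~ (313.0, 183.0)
```

>>> jog_arm(
  deltas=[
    [1,[0,-0.004,0.001],[0,0,-0.0015]],
    [1,[0.02,-0.0058,0.001],[0,0,-0.0015]],
    [1,[0.035,-0.007,0.001],[0,0,-0.0015]],
    [1,[0.045,-0.0078,0.001],[0,0,-0.0015]],
    [1,[0.055,-0.0086,0.001],[0,0,-0.0015]],
    [1,[0.063,-0.0092,0.001],[0,0,-0.0015]],
    [1,[0.0715,-0.0098,0.001],[0,0,-0.0015]],
    [1,[0.0715,-0.0098,0.001],[0,0,-0.0015]],
    [1,[0.0715,-0.0098,0.001],[0,0,-0.0015]],
  ],
)

```text
t: 17.13
tool_pos: [0.5348, 0.1635, 0.1196]
tool_rot: [-0.127, -3.137, 0.001]
contact_force: [0.1, -0.4, -0.5]
opening: 0.0205
grip_force: 60.2
```

```bash
cat > st.py <<'E'
from h import *
o=ctrl.get_obs(); p=((o["tool_pos"]-C)@RC)*1000; r=Ro.from_rotvec(o["tool_rot"]).as_matrix()
print("t",o["t"],"TCP carrier",p,"tip x",p[0]+65.6,"F carrier",o["contact_force"]@RC,"M",o["wrist_torque"]@RC,"open",o["opening"],"heading",np.degrees(np.arctan2(-r[1,0],-r[0,0])),"tool z",r[:,2])
E
python3 st.py
```

```text
t 17.1333 TCP carrier [-73.0432 148.2647 119.5846] tip x -7.443191368265843 F carrier [ 0.1581 -0.3572 -0.4672] M [ 0.0105 -0.0471 -0.0386] open 0.02050868871992382 heading -4.646137361985344 tool z [-0.0019 -0.0008 -1.    ]
```

The tip is in the slot without contact. I'll press on gently toward the hole.

>>> jog_arm(
  deltas=[
    [1,[0.005,-0.0004,0],[0,0,0]],
    [1,[0.01,-0.0008,0],[0,0,0]],
    [1,[0.015,-0.0012,0],[0,0,0]],
    [1,[0.02,-0.0015,0],[0,0,0]],
    [1,[0.025,-0.0019,0],[0,0,0]],
    [1,[0.025,-0.0019,0],[0,0,0]],
  ],
)

```text
t: 17.63
tool_pos: [0.5407, 0.1631, 0.1193]
tool_rot: [-0.126, -3.126, 0.002]
contact_force: [-17.2, -0.5, 9.8]
opening: 0.0206
grip_force: 61.5
```

```bash
python3 st.py
```

```text
t 17.6333 TCP carrier [-67.1795 148.376  119.2601] tip x -1.5795333370291047 F carrier [-17.138   -1.8741   9.8345] M [-0.1931  2.3701 -0.1015] open 0.02061137106990833 heading -4.625127813008414 tool z [-0.0136 -0.0008 -0.9999]
```

Contact shows an upward reaction, so the pin sits low on the hole's lower lip. I'll back off, raise it 1.5 mm and retry.

>>> jog_arm(
  deltas=[
    [1,[-0.018,0.001,0],[0,0,0]],
    [1,[-0.018,0.001,0.004],[0,0,0]],
    [1,[-0.018,0.001,0.004],[0,0,0]],
    [1,[-0.012,0.0007,0.004],[0,0,0]],
    [1,[-0.006,0.0003,0.004],[0,0,0]],
    [1,[0,0,0.004],[0,0,0]],
    [1,[0,0,0.004],[0,0,0]],
  ],
)

```text
t: 18.22
tool_pos: [0.5412, 0.163, 0.121]
tool_rot: [-0.127, -3.126, 0.002]
contact_force: [-17.2, 0.4, 10.0]
opening: 0.0206
grip_force: 61.5
```

```bash
python3 st.py
```

```text
t 18.2167 TCP carrier [-66.609  148.3084 120.9923] tip x -1.0089687635896212 F carrier [-17.1987  -0.9219  10.0016] M [-0.1252  2.4688 -0.0476] open 0.020600870803728782 heading -4.642947470431801 tool z [-0.013  -0.0007 -0.9999]
```

>>> jog_arm(
  deltas=[
    [1,[-0.018,0.0014,0],[0,0,0]],
    [1,[-0.018,0.0014,0],[0,0,0]],
    [1,[-0.018,-0.003,0],[0,0,0]],
    [1,[-0.018,-0.0075,0],[0,0,0]],
    [1,[-0.018,-0.0085,0],[0,0,0]],
    [1,[-0.018,-0.0085,0],[0,0,0]],
  ],
)

```text
t: 18.72
tool_pos: [0.5379, 0.1593, 0.1214]
tool_rot: [-0.128, -3.138, 0.0]
contact_force: [-0.1, 1.9, -0.3]
opening: 0.0208
grip_force: 60.3
```

```bash
python3 st.py
```

```text
t 18.7167 TCP carrier [-69.6636 144.3813 121.3937] tip x -4.06358051456634 F carrier [-0.2271  1.8728 -0.3043] M [0.3777 0.1268 0.1055] open 0.020838842289758977 heading -4.6575572990330585 tool z [-0.0011 -0.0002 -1.    ]
```

>>> jog_arm(
  deltas=[
    [1,[0,0.005,0],[0,0,0]],
    [1,[0,0.01,0],[0,0,0]],
    [1,[0,0.015,0],[0,0,0]],
    [1,[0,0.02,0],[0,0,0]],
    [1,[0,0.02,0],[0,0,0]],
  ],
)

```text
t: 19.13
tool_pos: [0.5379, 0.1662, 0.1213]
tool_rot: [-0.128, -3.138, 0.006]
contact_force: [1.5, -4.9, -0.9]
opening: 0.0207
grip_force: 60.1
```

```bash
python3 st.py
```

```text
t 19.1333 TCP carrier [-70.2011 151.2541 121.2875] tip x -4.601115179126197 F carrier [ 1.8467 -4.771  -0.8995] M [-0.8597 -0.2589 -0.349 ] open 0.02066110083475505 heading -4.674852494450752 tool z [-0.001 -0.004 -1.   ]
```

>>> jog_arm(
  deltas=[
    [1,[0,-0.009,0],[0,0,0.0013]],
    [1,[0,-0.009,0],[0,0,0.0013]],
    [1,[0.006,-0.0095,0],[0,0,0.0013]],
    [1,[0.013,-0.01,0],[0,0,0.0013]],
    [1,[0.013,-0.01,0],[0,0,0.0013]],
  ],
)

```text
t: 19.55
tool_pos: [0.5407, 0.1636, 0.1207]
tool_rot: [-0.12, -3.131, 0.001]
contact_force: [-6.7, -0.2, 0.1]
opening: 0.0206
grip_force: 60.5
```

```bash
python3 st.py
```

```text
t 19.55 TCP carrier [-67.1688 148.8906 120.6715] tip x -1.5688387855739734 F carrier [-6.6344 -0.7383  0.0627] M [-0.067   1.1574 -0.016 ] open 0.020621196604304188 heading -4.400287848834268 tool z [-0.0081 -0.0005 -1.    ]
```

>>> jog_arm(
  deltas=[
    [1,[0,0,0.002],[0,0,0]],
    [1,[0,0,0.004],[0,0,0]],
    [1,[0,0,0.006],[0,0,0]],
    [1,[0,0,0.006],[0,0,0]],
  ],
)

```text
t: 19.88
tool_pos: [0.5411, 0.1635, 0.1225]
tool_rot: [-0.12, -3.133, 0.002]
contact_force: [-5.3, 0.3, -1.6]
opening: 0.021
grip_force: 60.0
```

```bash
python3 st.py
```

```text
t 19.8833 TCP carrier [-66.7977 148.7886 122.5306] tip x -1.197677810825283 F carrier [-5.2801 -0.0623 -1.6349] M [ 0.0244  1.1041 -0.0182] open 0.020976310485372813 heading -4.391664139059915 tool z [-0.0061 -0.0007 -1.    ]
```

>>> jog_arm(
  deltas=[
    [1,[0,0,0.002],[0,0,0]],
    [1,[0,0,0.004],[0,0,0]],
    [1,[0,0,0.006],[0,0,0]],
    [1,[0,0,0.006],[0,0,0]],
  ],
)

```text
t: 20.22
tool_pos: [0.5437, 0.1633, 0.1268]
tool_rot: [0.121, 3.138, -0.001]
contact_force: [0.1, 0.6, -2.3]
opening: 0.0207
grip_force: 60.0
```

```bash
python3 st.py
```

```text
t 20.2167 TCP carrier [-64.1175 148.7982 126.8314] tip x 1.4825211806453211 F carrier [ 0.0724  0.6373 -2.3271] M [-0.0419 -0.013  -0.0192] open 0.020740270490912587 heading -4.417468611560249 tool z [ 0.001  -0.0006 -1.    ]
```

The force dropped and x advanced, so the tip has entered the hole. I'll push in.

>>> jog_arm(
  deltas=[
    [1,[0.005,-0.0004,0],[0,0,0]],
    [1,[0.01,-0.0008,0],[0,0,0]],
    [1,[0.015,-0.0012,0],[0,0,0]],
    [1,[0.02,-0.0015,0],[0,0,0]],
    [1,[0.02,-0.0015,0],[0,0,0]],
  ],
)

```text
t: 20.63
tool_pos: [0.5513, 0.1626, 0.126]
tool_rot: [-0.121, -3.138, 0.001]
contact_force: [-1.1, 0.3, -2.6]
opening: 0.0208
grip_force: 60.0
```

```bash
python3 st.py
```

```text
t 20.6333 TCP carrier [-56.5778 148.665  126.018 ] tip x 9.022204185011482 F carrier [-1.1447  0.2051 -2.5585] M [-0.0546 -0.0453 -0.0001] open 0.020773300859793627 heading -4.419490355683817 tool z [-0.001  -0.0008 -1.    ]
```

>>> jog_arm(
  deltas=[
    [1,[0.01,-0.0008,-0.001],[0,0,0]],
    [1,[0.02,-0.0015,-0.001],[0,0,0]],
    [1,[0.03,-0.0023,-0.001],[0,0,0]],
    [1,[0.04,-0.0031,-0.001],[0,0,0]],
    [1,[0.048,-0.0037,-0.001],[0,0,0]],
    [1,[0.048,-0.0037,-0.001],[0,0,0]],
  ],
)

```text
t: 21.13
tool_pos: [0.5693, 0.1611, 0.1242]
tool_rot: [-0.121, -3.135, 0.002]
contact_force: [-1.4, 0.4, -7.5]
opening: 0.0205
grip_force: 59.4
```

```bash
python3 st.py
```

```text
t 21.1333 TCP carrier [-38.4481 148.559  124.17  ] tip x 27.15193635276225 F carrier [-1.4597  0.3075 -7.4813] M [ 0.001   0.4673 -0.0071] open 0.020525217807957588 heading -4.415137193890517 tool z [-0.0044 -0.001  -1.    ]
```

>>> jog_arm(
  deltas=[
    [1,[0,0,-0.002],[0,0,0]],
    [1,[0.005,-0.0004,-0.004],[0,0,0]],
    [1,[0.01,-0.0008,-0.005],[0,0,0]],
    [1,[0.015,-0.0012,-0.005],[0,0,0]],
    [1,[0.019,-0.0015,-0.005],[0,0,0]],
    [1,[0.019,-0.0015,-0.005],[0,0,0]],
  ],
)

```text
t: 21.63
tool_pos: [0.5763, 0.1607, 0.1229]
tool_rot: [-0.121, -3.134, 0.002]
contact_force: [-5.6, 0.2, -3.9]
opening: 0.0209
grip_force: 59.8
```

```bash
python3 st.py
```

```text
t 21.6333 TCP carrier [-31.4834 148.6649 122.9474] tip x 34.116580747688076 F carrier [-5.6467 -0.2477 -3.8936] M [-0.0812  1.1451 -0.0615] open 0.020869414468914802 heading -4.4117063316662986 tool z [-0.0054 -0.0008 -1.    ]
```

>>> jog_arm(
  deltas=[
    [1,[0.004,-0.0003,-0.001],[0,0,0]],
    [1,[0.008,-0.0006,-0.001],[0,0,0]],
    [1,[0.012,-0.0009,-0.001],[0,0,0]],
    [1,[0.012,-0.0009,-0.001],[0,0,0]],
  ],
)

```text
t: 21.97
tool_pos: [0.5766, 0.1606, 0.1228]
tool_rot: [-0.12, -3.122, 0.003]
contact_force: [-25.0, 0.2, 7.8]
opening: 0.0201
grip_force: 61.3
```

```bash
python3 st.py
```

```text
t 21.9667 TCP carrier [-31.1176 148.6818 122.7638] tip x 34.482431879392195 F carrier [-24.9842  -1.7191   7.7575] M [-0.3984  3.7734 -0.1622] open 0.020050883347904298 heading -4.389369714011435 tool z [-0.0176 -0.0013 -0.9998]
```

The handle is firm against the plate. I'll relieve the push, open slightly, retract upward and check.

>>> jog_arm(
  deltas=[
    [1,[-0.012,0.0009,0],[0,0,0]],
    [1,[-0.012,0.0009,0],[0,0,0]],
    [0.3,[-0.012,0.0009,0],[0,0,0]],
    [0.1,[-0.012,0.0009,0],[0,0,0]],
    [0,[-0.012,0.0009,0],[0,0,0]],
    [0,[-0.012,0.0009,0.02],[0,0,0]],
    [0,[-0.02,0.0009,0.08],[0,0,0]],
    [0,[-0.06,0.005,0.16],[0,0,0]],
    [0,[-0.12,0.01,0.24],[0,0,0]],
    [0,[-0.2,0.015,0.3],[0,0,0]],
    [0,[-0.2,0.015,0.3],[0,0,0]],
  ],
)

```text
t: 22.88
tool_pos: [0.5029, 0.1674, 0.2528]
tool_rot: [0.118, 3.128, 0.004]
contact_force: [1.3, 0.8, 1.7]
opening: 0.0427
grip_force: 0.0
```

Run:
```python
from h import *
o=ctrl.get_obs(); print(o["t"],o["tool_pos"],o["contact_force"])
im,c=grab("wrist","w9"); s,cs=grab("scene","s9"); t,ct=grab("top","t9")
m,l,b=blobs(im,(5,150,60),(18,255,255),None,60)
for i,a,ce,bb in b[:3]: print(a,ce,bb,((plane(c,ce,.134)-C)@RC)*1000)
m,l,b=blobs(t,(0,150,80),(4,255,255),(290,195,340,225)); P=plane(ct,b[0][2],.15); print("travel",225+((P-C)@RC)[1]*1000)
print("tip exp",proj(cs,W(32,150,126)))
cr2=cv2.resize(s[155:245,270:370],(400,360),interpolation=2)
cv2.imwrite("pics/c9.png",np.hstack([cv2.resize(im[:,40:],(390,315)),cr2[:315]])[:,:,::-1])
```

```text
22.8833 [0.5029 0.1674 0.2528] [1.2726 0.8263 1.6724]
880 [275.867  282.8375] [264 265  25  37] [-39.1563 149.9471 134.    ]
150 [ 76.3733 284.84  ] [ 68 276  17  17] [-37.2128 -11.2037 134.    ]
116 [ 62.7586 270.6638] [ 53 265  20  13] [-49.9222 -19.8887 134.    ]
travel 138.69020223368454
tip exp [332.1287 189.7936]
```

View pics/c9.png

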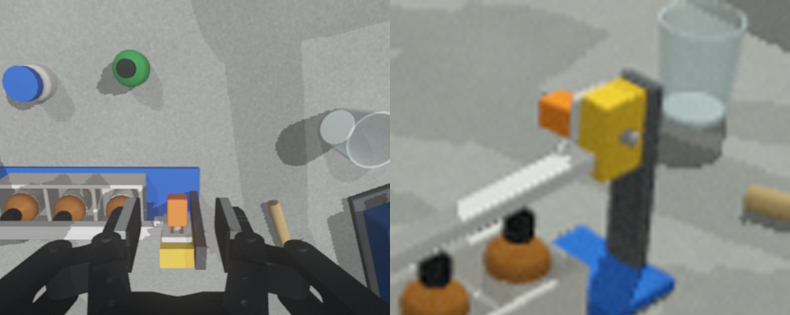

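The picture shows the handle flush against the plate at (175,210) and the pin tip sticking out of the block's far face at (628,138). The bar is home and the bottles are standing, so I'll hand in.

```bash
python3 -c "
from station import ctrl
print(ctrl.finish_job())"
```

```text
the job is handed in; nothing more can be done
None
```

The job is handed in at about 23 s of the 72 s: the bottle stands in the +y cell, the bar is home (about 139 mm measured), and the pin is through slot and block with its handle against the plate; the hand-in returned no verdict, and I viewed 11 pictures, one over the limit of 10.

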